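# Lock the carton row with the wedge

## Robot

A 7-joint arm with a two-finger parallel gripper is mounted at the origin on the work surface. World frame = base frame: x ahead of the robot, y to its left, z up, the work surface at z = 0. Lengths are in m, angles in rad, forces in N, time in s.
With the tool pointing down it reaches from about 0.425 to 0.875 m from the base axis. Payload 4.7 kg.
Tool frame: the origin (TCP) lies midway between the tips of the shut fingers; the grasp point (between the pads) lies 19 mm behind it; z points along the fingers, y is the line along which they close (so a half turn about z gives the same grasp; the last joint's range is limited). The gripper opens to 87 mm and grips with 3 to 60 N. Pads are 19 mm wide; open, the fingers measure 117 mm over their backs; the gripper's body (75 mm by 190 mm) begins 51 mm behind the grasp point.
Start: joints at [-1.267, 0.321, -0.07, 1.45, 0.023, 1.371, -0.057], TCP at [0.186, 0.623, 0.223] pointing down, gripper open.
Joint ranges: [-2.86, 2.86], [-0.3, 2.09], [-1.38, 1.24], [0.06, 2.45], [-1.56, 4.7], [0.09, 2.05], [-2.69, 2.69]. Speed limits (rad/s): [2.57, 2.57, 3.14, 3.14, 3.14, 3.14, 3.14].

## Interface

Orientations are given as a rotation vector (axis times angle).
In Python, from cell import manip gives the robot as it stands.
- The arm moves only by the tool step_arm, never from a script. Its argument "deltas" is a list that holds one entry, the list of rows, each a list of 7 numbers: the turn, a rotation vector about the tool's x, y, z in degrees, then the shift along the tool's x, y, z in mm, then the finger opening in mm, from 0 to 87. In form: [[[ax, ay, az, tx, ty, tz, hand], ...]]. A call has 1 to 5 rows; each row is the pose to reach, as a shift and turn from the pose commanded when the call began, along the tool's axes at that moment; what a row does not reach only later rows make up. A row lasts 1/8 s, in which the tool goes at most 62.5 mm and 10.7 degrees, less where a joint would pass 70% of its speed; a pose out of reach is approached as far as the arm can. A call with a gripper value outside its range is refused whole. The fingers move at their own pace and stop on an object; "grip_force" is the grip in N (left out, the last holds). Time passes only in rows, so rows that repeat a pose let the fingers close. It gives the time, the measured TCP pose, the force, the opening and the grip force at its end, in the units of the state.
- manip.get_state(): the state, without advancing time (a new reading comes with each control period).
- manip.capture(name): name is "scene" or "top" or "wrist"; returns a dict with "frame" (400x640x3 uint8, blue, green, red), "depth" (400x640 float32, m along the optical axis (not along the pixel's ray), 0 where there is no reading), "vertical_fov" (degrees; the focal length in pixels is half the picture's height over the tangent of half this angle, whatever the lens; pixels are square), "cx", "cy" (the principal point, pixels), "k1" (the pictures are not rectified: a ray, as slopes to the right and down, at radius r is drawn at 1 + k1 r^2 times it, then the intrinsics apply), "R" (3x3) and "t" (3): a world point X has camera coordinates R X + t. Camera axes: x right, y down, z forward; pixel columns grow to the right and rows downward; lengths in m; the calibration is good to about 2 mm. A picture is of the moment at which its call begins.
- manip.finish_job(): hands the job in; it is judged then, once.
The state is a dict: "t": time; "joint_pos": joint angles; "joint_velocities": joint speeds; "joint_torque": joint torques, N m; "ee_pos": TCP position; "ee_rot": TCP orientation; "ft_force": force on the tool from outside, world axes, zero at the start; "torque": the same for the moment, N m; "finger_gap": finger opening in m; "finger_force": force on a finger pad.
Only numpy, scipy, OpenCV 4.12 (cv2) and the standard library are available. Lean on these libraries where they do the work, as an engineer would, in place of code of your own. Each camera call takes 0.05 s, during which the arm holds its last target. There are 200 camera calls.

## Task

The cartons in the product rack must not rattle when the trolley is wheeled away. Stand the one loose carton upright in the rack beside the two already there, then put the tapered grey wedge, sloped side against the rack's sloped end block, into the gap that remains and drive it down fully home, its foot on the rack floor and its top flush with the end block, so that the row is pressed tight against the sprung plate. Leave everything, released and upright, and do not disturb the other things on the table.

Things in the scene. Friction and masses are not known exactly. Their poses are not given: they have to be found in the camera images.
- rack: white slick open rack, fixed, 240 mm long (its x, the row's direction), 82 mm wide (y); origin at the centre of its underside. Floor 6 mm above the origin; side walls at y = +-38 mm, 6 mm thick (70 mm between), rise 25 mm above the floor. At the -x end an 85 mm high end piece (x = -120 to -110 mm) with a sprung plate, at the +x end the sloped end block
- block_top (a point): top edge of the aluminium end block's sloped face, at mid width: x = 99.5, y = 0, z = 96 mm in the rack frame, 90 mm above the rack floor. The face slopes 1:4 and meets the floor at x = 77 mm; the block is 70 mm wide, its outer face at x = 120 mm
- plate (a joint): how far the sprung end plate is pushed back towards the rack's -x end, m: 0 at rest (its face then at x = -85 mm in the rack frame, 91 mm high), about 0.007 when three cartons and the wedge are fully home, 0.011 at its stop. Spring 0.3 N per mm with 1.5 N preload
- carton_a: white carton with a grey band, 45 mm (its x) by 56 mm (y), 115 mm high; origin at the centre of its underside. Stands in the rack next to the sprung plate, its x along the rack's x
- carton_b: the same kind of carton, standing in the rack after carton_a, with small gaps
- carton_c: the same kind of carton (45 x 56 x 115 mm high, 0.1 to 0.2 kg), the loose one, standing upright on the table; origin at the centre of its underside. It belongs beside carton_b, its 45 mm side along the rack's x (either way round)
- wedge: tapered grey block standing on its narrow foot, 90 mm high, 50 mm wide (its y, the parallel sides to grip), 0.15 to 0.31 kg. Foot 34 mm thick (x -17 to +17 mm), top 56.5 mm (x -17 to +39.5 mm): -x face vertical, +x face slopes outward 1:4. Origin at the centre of the foot's underside
- wedge_top (a point): centre of the wedge's flat top: x = 11, y = 0, z = 90 mm in the wedge's frame. Home, the wedge's x runs along the rack's x, its origin at about x = 60, y = 0, z = 6 mm in the rack frame, its top level with the end block's. Tight about 28 mm above home, it must then be forced down (up to about 20 N), sliding 1 mm towards the row per 4 mm down, and stays by friction
- spacer: straight grey filler block, 34 x 50 mm and 90 mm high, all sides vertical; origin at the centre of its underside. Not needed
- bottle: white bottle, 48 mm across, 150 mm high, standing; origin at the centre of its underside. Not needed
- jar: low glass jar, 56 mm across, 40 mm high; origin at the centre of its underside. Not needed
- flatbox: flat white box lying, 140 x 90 mm and 35 mm high; origin at the centre of its underside. Not needed
- scrubber: white handpiece lying with a steel blade at its +x end, about 165 x 30 mm and 25 mm high; origin under its middle. Not needed
- cup: white cup, 72 mm across, 85 mm high; origin at the centre of its underside. Not needed
Mind the look-alikes: they are no part of the job. Leave any blue or orange look-alike of the carton_c alone.

How it is judged:
By the outcome, as a careful person would: the job done as asked, in the order asked, and still so for the second after the job is handed in, with the robot touching nothing.
It also fails if it takes over 64 s, if anything falls off the work surface, if the arm or the gripper's body presses on something with over 40 N, if the wrist force passes 120 N, or if a joint passes its speed limit or range.

## Working session

There is one attempt and no reset: what is moved stays moved. The work goes in short steps, Python scripts to look and compute and a tool call to move; the robot and the scene stay as the last step left them, time stands still between calls to the robot, and variables do not carry over. Pictures are saved under pics/ and viewed, at most 10 in all, crops included, and the job is handed in when it is done.

Besides the shell and the picture viewer there is one more tool, called after ">>>" as name(argument=value, ...) on one line, values as JSON. step_arm: Moves the arm, as the interface text tells. Its arguments: {"type":"object","properties":{"deltas":{"type":"array","items":{"type":"array","items":{"type":"array","items":{"type":"number"}}}},"grip_force":{"type":"number"}},"required":["deltas"]}

```bash
ls; mkdir -p pics; cat > h.py <<'E'
import numpy as np, cv2
from cell import manip
def cap(n):
    c=manip.capture(n); f=200/np.tan(np.radians(c['vertical_fov'])/2)
    c['K']=np.array([[f,0,c['cx']],[0,f,c['cy']],[0,0,1.]]); return c
def rays(c,px):
    px=np.asarray(px,float).reshape(-1,2)
    d=(px-[c['cx'],c['cy']])/c['K'][0,0]
    s=d.copy()
    for _ in range(20): s=d/(1+c['k1']*(s**2).sum(1,keepdims=True))
    return np.c_[s,np.ones(len(s))]
def onplane(c,px,z):
    R,t=np.array(c['R']),np.array(c['t']); r=rays(c,px)@R; o=-R.T@t
    return o+r*((z-o[2])/r[:,2])[:,None]
def cloud(c):
    v,u=np.mgrid[0:400,0:640]; r=rays(c,np.c_[u.ravel(),v.ravel()])*c['depth'].reshape(-1,1)
    P=(r-np.array(c['t']))@np.array(c['R']); P[c['depth'].ravel()==0]=np.nan
    return P.reshape(400,640,3)
E
python3 - <<'E'
from h import *
import pickle
s=manip.get_state(); print(s)
for n in('scene','top'):
    c=cap(n); pickle.dump(c,open(n+'.pkl','wb')); print(n,c['vertical_fov'],c['k1'],-np.array(c['R']).T@c['t'])
    cv2.imwrite(f'pics/{n}0.png',c['frame'])
E
```

```text
pics
{'t': 0.0, 'joint_pos': array([-1.26692282,  0.32179767, -0.07010905,  1.45168733,  0.02261283,
        1.37079221, -0.05687853]), 'joint_velocities': array([ 8.96114844e-04,  9.82479808e-04, -5.56669772e-05, -1.51905095e-03,
       -4.80841435e-04, -2.68901147e-03,  4.88844236e-04]), 'joint_torque': array([ 2.02785754e-04, -4.91298723e+01, -4.03709309e-01, -3.12526274e+01,
       -6.38604281e-02,  4.39344859e-02,  1.85213853e-04]), 'ee_pos': array([0.18560634, 0.62235426, 0.22147197]), 'ee_rot': array([-4.53438351e-01, -3.10852350e+00,  2.96764535e-03]), 'ft_force': array([ 0.64888753, -0.33418597, -0.53238104]), 'torque': array([-0.05719829,  0.01708679,  0.00713493]), 'finger_force': 0.0, 'finger_gap': 0.08714307999855785}
scene 51.05025437208958 0.002199218504134841 [ 0.99409177 -0.62638005  0.76441086]
top 55.999062061288875 -0.0748231266693679 [0.42281524 0.02606021 1.03002726]
```

View pics/scene0.png

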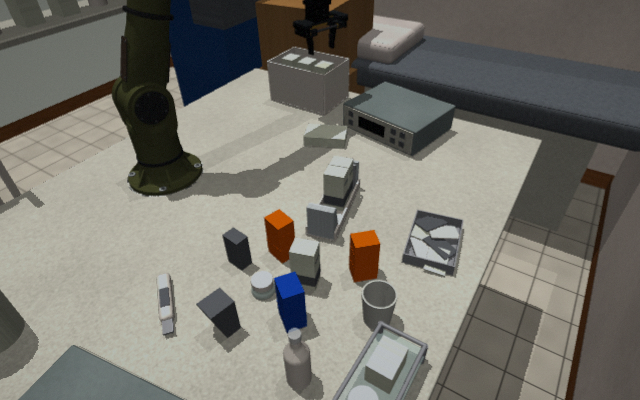

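View pics/top0.png

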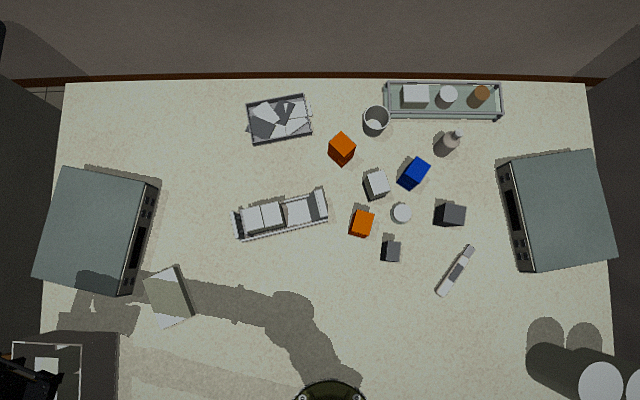

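The top view shows the rack at about (280,214), with two cartons on its left and the end block at right (318,203). The white carton_c is at (376,184), surrounded by orange and blue look-alikes. The wedge (larger top) is at (450,214) and the spacer at (390,250).

```bash
cat > m.py <<'E'
from h import *
import pickle
c=pickle.load(open('top.pkl','rb')); P=cloud(c); 
print('table z',np.nanmedian(P[150:300,200:480,2]))
def rect(name,box,zlo,zhi):
    u0,v0,u1,v1=box; m=np.zeros((400,640),bool); m[v0:v1,u0:u1]=1
    m&=(P[...,2]>zlo)&(P[...,2]<zhi); 
    m=cv2.morphologyEx(m.astype(np.uint8),cv2.MORPH_OPEN,np.ones((2,2)))>0
    n,l,st,ce=cv2.connectedComponentsWithStats(m.astype(np.uint8))
    for i in range(1,n):
        if st[i,4]<60: continue
        q=P[l==i]; r=cv2.minAreaRect((q[:,:2]*1000).astype(np.float32))
        print(name,'n',st[i,4],'pix',ce[i].round(),'z',np.median(q[:,2]).round(4),'c',np.round(r[0],1),'size',np.round(r[1],1),'ang',round(r[2],1))
rect('cartonC',(360,160,392,206),.105,.13)
rect('wedge',(425,190,475,235),.08,.1)
rect('spacer',(375,230,405,268),.08,.1)
rect('rackcartons',(225,180,340,245),.112,.135)
rect('rackblock',(225,180,340,245),.085,.105)
rect('rackwalls',(225,180,340,245),.02,.04)
rect('rackall',(225,180,340,245),.015,.04)
rect('orange1',(320,125,360,170),.1,.13)
rect('blue',(394,150,435,195),.1,.13)
rect('orange2',(345,200,380,243),.1,.13)
rect('jar',(385,198,415,226),.03,.05)
rect('scr',(430,240,480,300),.01,.04)
rect('bottle',(430,125,465,160),.03,.2)
cv2.imwrite('pics/topcrop.png',cv2.resize(c['frame'][150:290,220:480],None,fx=3,fy=3,interpolation=cv2.INTER_CUBIC))
E
python3 m.py
```

```text
table z 0.00028687443258896704
cartonC n 414 pix [379. 184.] z nan c [ 626.6 -135.8] size [60.  80.1] ang 25.7
wedge n 438 pix [455. 214.] z nan c [ 531.  -342.8] size [ 40.2 108. ] ang 19.1
spacer n 292 pix [394. 252.] z 0.0892 c [ 445.9 -170.6] size [55.4 53.3] ang 82.2
rackcartons n 835 pix [263. 217.] z nan c [530.3 163. ] size [52.5 90. ] ang 12.4
rackblock n 258 pix [321. 205.] z nan c [571.5  20.2] size [81.5 29. ] ang 13.9
rackblock n 63 pix [244. 223.] z 0.0976 c [518.5 212.8] size [22.8 60.4] ang 88.8
rackblock n 123 pix [234. 225.] z nan c [511.9 235.9] size [28.1 62. ] ang 77.7
rackwalls n 81 pix [294. 200.] z nan c [585.9  91.7] size [ 4.  81.2] ang 12.2
rackwalls n 264 pix [286. 230.] z 0.0258 c [511.7 121.6] size [ 26.7 245.4] ang 13.5
rackall n 128 pix [299. 202.] z nan c [581.  80.] size [94.1 40.9] ang 72.7
rackall n 288 pix [285. 230.] z 0.023 c [511.6 121.6] size [ 27.1 245.4] ang 13.5
orange1 n 419 pix [343. 146.] z nan c [724.3 -46.7] size [53.2 77.4] ang 44.9
blue n 396 pix [418. 171.] z nan c [ 658.3 -243.2] size [57.6 95.5] ang 55.2
orange2 n 410 pix [363. 223.] z nan c [521.2 -92.1] size [57.7 69.3] ang 72.7
jar n 268 pix [403. 214.] z 0.0394 c [ 546.9 -203.8] size [43.6 58.8] ang 0.4
scr n 617 pix [456. 272.] z nan c [nan nan] size [0. 0.] ang 0.0
bottle n 462 pix [450. 142.] z nan c [ 749.5 -354.6] size [ 36.9 114.9] ang 30.0
```

View pics/topcrop.png

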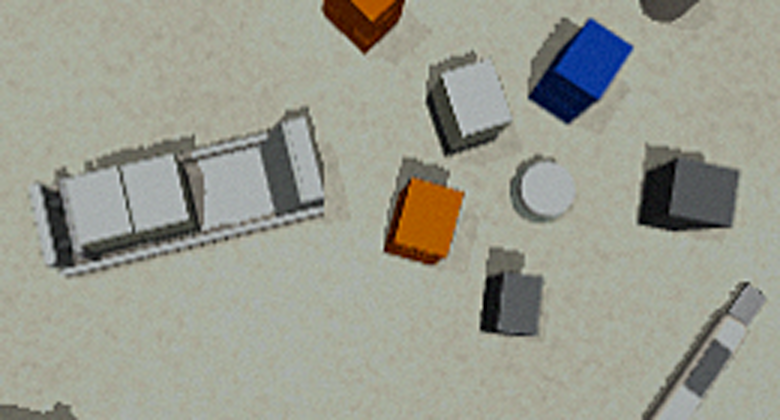

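The crop shows C's top at crop corners (443,77),(492,58),(511,120),(464,137). The wedge top is at (681,158)–(735,226) and the rack's block is at right. The scene view shows the wedge's slope overhanging towards -y, the same direction as the rack's +x.

```bash
python3 - <<'E'
from h import *
import pickle
c=pickle.load(open('top.pkl','rb'))
def w(pts,z): return onplane(c,(np.array(pts,float)+.5)/3-.5+[220,150],z)[:,:2]*1000
def show(n,pts,z):
    p=w(pts,z); e=np.diff(np.r_[p,p[:1]],axis=0)
    print(n,'c',p.mean(0).round(1),'sides',np.hypot(*e.T).round(1),'ang',np.degrees(np.arctan2(e[:,1],e[:,0])).round(1))
show('C',[(443,77),(492,58),(511,120),(464,137)],.115)
show('wedge',[(681,158),(740,164),(735,226),(671,222)],.09)
show('spacer',[(502,271),(543,275),(538,336),(496,334)],.09)
show('cartons ab',[(62,180),(178,154),(192,228),(80,250)],.121)
show('block',[(282,117),(304,108),(325,200),(302,205)],.096)
show('wall',[(68,273),(325,214),(322,207),(66,266)],.031)
show('b',[(122,165),(178,154),(192,228),(134,238)],.121)
E
```

```text
C c [ 614.8 -124. ] sides [44.6 54.6 42.  53.2] ang [ -68.7 -165.1  109.7   17.6]
wedge c [ 537.7 -321.8] sides [51.5 53.6 55.2 55.9] ang [-96.1 171.6  86.  -12.1]
spacer c [ 445.4 -158.3] sides [34.5 50.7 35.  52.3] ang [-96.  173.3  86.7  -7.2]
cartons ab c [527.7 163.3] sides [96.7 61.7 92.  59.3] ang [ -77.4 -168.7  101.    15.8]
block c [568.5  20.9] sides [20.1 80.  19.6 76.4] ang [ -67.6 -167.7  102.1   12.5]
wall c [504.8 116.3] sides [233.3   6.8 232.6   6.5] ang [ -77.2   22.7  102.8 -162.6]
b c [533.2 140.2] sides [46.5 61.7 47.4 60.6] ang [ -79.  -168.7   99.6   10.3]
```

>>> step_arm(deltas=[[[0,0,0,-42,-40,-2,87],[0,0,0,-83,-79,-4,87],[0,0,0,-125,-119,-7,87],[0,0,0,-166,-158,-9,87],[0,0,0,-208,-198,-11,87]]])

```text
t: 0.72
ee_pos: [0.3291, 0.3718, 0.2333]
ee_rot: [-0.453, -3.109, 0.0]
ft_force: [0.6, -0.0, -0.3]
finger_gap: 0.0868
finger_force: 0.0
```

>>> step_arm(deltas=[[[0,0,0,-42,-40,-2,87],[0,0,0,-83,-79,-4,87],[0,0,0,-125,-119,-7,87],[0,0,0,-166,-158,-9,87],[0,0,0,-208,-198,-11,87]]])

```text
t: 1.35
ee_pos: [0.4717, 0.1229, 0.2445]
ee_rot: [-0.453, -3.109, -0.001]
ft_force: [0.7, 0.2, 1.1]
finger_gap: 0.0867
finger_force: 0.0
```

>>> step_arm(deltas=[[[0,0,0,-42,-40,-2,87],[0,0,0,-83,-79,-4,87],[0,0,0,-125,-119,-7,87],[0,0,0,-166,-158,-9,87],[0,0,0,-208,-198,-11,87]]])

```text
t: 1.98
ee_pos: [0.6147, -0.1257, 0.2554]
ee_rot: [-0.452, -3.109, -0.001]
ft_force: [0.9, 0.4, -0.1]
finger_gap: 0.0869
finger_force: 0.0
```

>>> step_arm(deltas=[[[0,0,10,0,0,0,87],[0,0,20,0,0,0,87],[0,0,30,0,0,0,87],[0,0,40,0,0,0,87],[0,0,50,0,0,0,87]]])

```text
t: 2.6
ee_pos: [0.6137, -0.1245, 0.255]
ee_rot: [-1.732, -2.62, 0.001]
ft_force: [-0.3, -0.7, 1.3]
finger_gap: 0.0871
finger_force: 0.0
```

```bash
cat >> h.py <<'E'
from scipy.spatial.transform import Rotation as Ro
def pose():
    s=manip.get_state(); R=Ro.from_rotvec(s['ee_rot']).as_matrix()
    print('t',round(s['t'],2),'tcp',(s['ee_pos']*1000).round(1),'yang',np.degrees(np.arctan2(R[1,1],R[0,1])).round(2),'tilt z',R[:,2].round(4),'F',s['ft_force'].round(1),'gap',round(s['finger_gap']*1000,1),'pad',round(s['finger_force'],1),'q',s['joint_pos'].round(2))
    return s,R
def go(x,y,z,ang,s,R):
    'tool deltas to reach TCP x,y,z (mm) with tool y at ang deg (mod 180), pointing down'
    a0=np.degrees(np.arctan2(R[1,1],R[0,1])); d=(ang-a0+90)%180-90
    a=np.radians(a0+d); yv=np.array([np.cos(a),np.sin(a),0]); zv=np.array([0,0,-1.]); T=np.c_[np.cross(yv,zv),yv,zv]
    print('go: rot',np.degrees(Ro.from_matrix(R.T@T).as_rotvec()).round(2),'shift',(R.T@(np.array([x,y,z])-s['ee_pos']*1000)).round(1))
E
cat > wr.py <<'E'
from h import *
import sys,pickle
s,R=pose(); c=cap('wrist'); pickle.dump(c,open(sys.argv[1]+'.pkl','wb')); cv2.imwrite('pics/%s.png'%sys.argv[1],c['frame'])
print('cam',(-np.array(c['R']).T@c['t']).round(3))
E
python3 wr.py w1
```

```text
t 2.6 tcp [ 613.7 -124.5  255. ] yang 23.07 tilt z [-9.e-04  2.e-04 -1.e+00] F [-0.3 -0.7  1.3] gap 87.1 pad 0.0 q [-0.47  0.32  0.8   1.49 -0.23  1.43  0.74]
cam [ 0.584 -0.055  0.417]
```

View pics/w1.png

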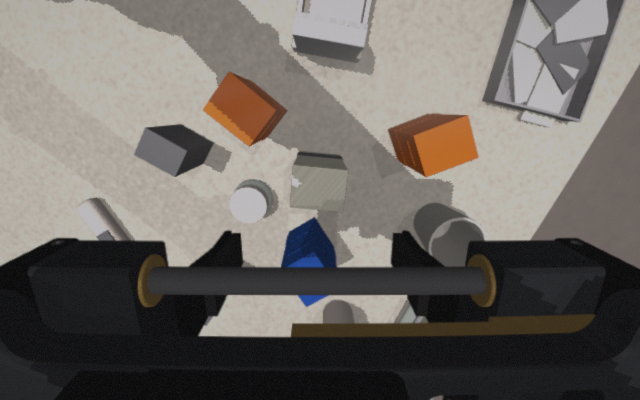

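```bash
cat > seg.py <<'E'
from h import *
import pickle
def seg(name,zlo,zhi,near,rad=.08,plane=None):
    c=pickle.load(open(name+'.pkl','rb')); P=cloud(c)
    m=(P[...,2]>zlo)&(P[...,2]<zhi)&(np.hypot(P[...,0]-near[0],P[...,1]-near[1])<rad)
    m=cv2.morphologyEx(m.astype(np.uint8),cv2.MORPH_OPEN,np.ones((3,3)))
    n,l,st,ce=cv2.connectedComponentsWithStats(m)
    for i in range(1,n):
        if st[i,4]<150: continue
        z=np.nanmedian(P[l==i][:,2]) if plane is None else plane
        cn=cv2.findContours((l==i).astype(np.uint8),0,1)[0]; cn=max(cn,key=len).reshape(-1,2)
        r=cv2.minAreaRect((onplane(c,cn,z)[:,:2]*1000).astype(np.float32))
        print(name,'n',st[i,4],'pix',ce[i].round(),'bbox',st[i,:4],'z',round(z,4),'c',np.round(r[0],1),'size',np.round(r[1],1),'ang',round(r[2],1))
E
python3 -c "
from seg import *
seg('w1',.105,.125,(.615,-.124))
seg('w1',.085,.104,(.538,-.32))"
```

```text
w1 n 2388 pix [318. 187.] bbox [290 164  58  48] z 0.1144 c [ 615.4 -123.3] size [55.8 46.3] ang 17.5
```

The wrist view shows C's top at (318,187) between the fingers (225–405 px). The measured size is 56x46 mm and the height 114 mm, which matches. I'll go down and grip.

>>> step_arm(deltas=[[[0,0,5.6,0.4,2,20,87],[0,0,5.6,0.4,2,75,87],[0,0,5.6,0.4,2,130,87],[0,0,5.6,0.4,2,180,87],[0,0,5.6,0.4,2,195,87]]], grip_force=20)

```text
t: 3.28
ee_pos: [0.6131, -0.1227, 0.057]
ee_rot: [-1.845, -2.536, 0.005]
ft_force: [-0.4, 0.3, 0.1]
finger_gap: 0.087
finger_force: 0.0
```

>>> step_arm(deltas=[[[0,0,0,0,0,0,40],[0,0,0,0,0,0,40],[0,0,0,0,0,0,40],[0,0,0,0,0,0,40],[0,0,0,0,0,0,40]]])

```text
t: 3.9
ee_pos: [0.6163, -0.1237, 0.0618]
ee_rot: [1.85, 2.537, 0.002]
ft_force: [-1.9, 0.5, 6.1]
finger_gap: 0.0563
finger_force: 20.0
```

```bash
python3 -c "
from h import *
pose()"
```

```text
t 3.9 tcp [ 616.3 -123.7   61.8] yang 17.8 tilt z [ 1.6e-03  2.0e-04 -1.0e+00] F [-1.9  0.5  6.1] gap 56.3 pad 20.0 q [-0.43  0.48  0.75  1.71 -0.36  1.09  0.74]
```

>>> step_arm(deltas=[[[0,0,0,0,0,-20,40],[0,0,0,0,0,-60,40],[0,0,0,0,0,-100,40],[0,0,0,0,0,-130,40],[0,0,0,0,0,-150,40]]])

```text
t: 4.53
ee_pos: [0.6161, -0.1237, 0.2129]
ee_rot: [1.85, 2.537, 0.002]
ft_force: [-0.5, 1.1, -1.5]
finger_gap: 0.0563
finger_force: 20.0
```

>>> step_arm(deltas=[[[0,0,1,41,20,0,40],[0,0,2,83,41,0,40],[0,0,3,124,61,0,40],[0,0,4,166,82,0,40],[0,0,5.1,207,102,0,40]]])

```text
t: 5.15
ee_pos: [0.6493, 0.1065, 0.2104]
ee_rot: [-1.962, -2.453, 0.001]
ft_force: [0.5, -0.8, -1.9]
finger_gap: 0.0559
finger_force: 20.0
```

>>> step_arm(deltas=[[[0,0,0,0,0,0,40],[0,0,0,0,0,0,40]]])

```text
t: 5.4
ee_pos: [0.6492, 0.1043, 0.2102]
ee_rot: [1.962, 2.454, -0.003]
ft_force: [-0.2, -1.0, -1.7]
finger_gap: 0.0557
finger_force: 20.0
```

```bash
python3 wr.py w2; cat > rk.py <<'E'
from seg import *
import sys
n=sys.argv[1]
print('tops'); seg(n,.114,.127,(.53,.15),.11,.121)
print('block'); seg(n,.088,.104,(.568,.02),.07,.096)
E
python3 rk.py w2
```

```text
t 5.4 tcp [649.2 104.3 210.2] yang 12.71 tilt z [-9.0e-04 -1.3e-03 -1.0e+00] F [-0.2 -1.  -1.7] gap 55.7 pad 20.0 q [-0.75  0.41  0.74  1.47 -0.28  1.37  0.22]
cam [0.633 0.179 0.372]
tops
w2 n 4483 pix [185.  69.] bbox [145  38  80  63] z 0.121 c [526.6 186.4] size [57.8 45. ] ang 13.9
w2 n 3873 pix [191. 130.] bbox [153 102  75  57] z 0.121 c [536.5 141.3] size [57.8 44.5] ang 12.4
block
w2 n 487 pix [225. 251.] bbox [213 242  31  23] z 0.096 c [577.4  26.6] size [30.3 24.1] ang 13.1
```

View pics/w2.png

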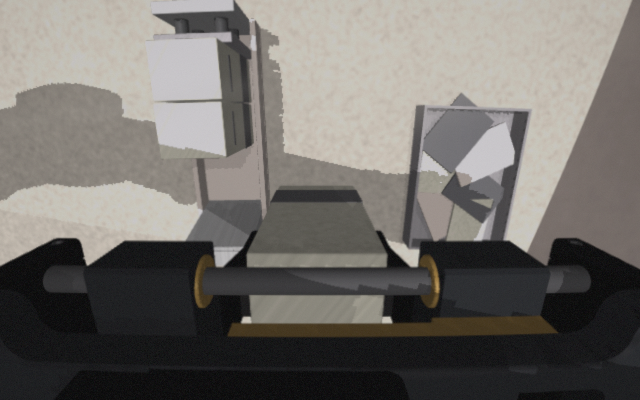

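The picture shows cartons a (185,69) and b (191,130), the free slot below them and the block at (225,225); C is held square. Next I'll find the rack's centreline from the +y wall top and the block edges.

```bash
python3 - <<'E'
from h import *
import pickle
c=pickle.load(open('w2.pkl','rb')); P=cloud(c)
a=np.radians(-77.4); u=np.array([np.cos(a),np.sin(a)]); v=np.array([-u[1],u[0]])
O=np.array([.5444,.1280])
X=(P[...,:2]-O)@u*1000; Y=(P[...,:2]-O)@v*1000; Z=P[...,2]*1000
def st(n,m):
    m=m&np.isfinite(X); print(n,m.sum(),'X pct',np.percentile(X[m],[2,50,98]).round(1),'Y pct',np.percentile(Y[m],[1,5,50,95,99]).round(1)); return m
for x0 in(-100,-60,-20,20,50,):
    st('wall+ %d'%x0,(Z>27)&(Z<35)&(Y>20)&(Y<60)&(X>x0)&(X<x0+30))
    st('wall- %d'%x0,(Z>27)&(Z<35)&(Y<-20)&(Y>-60)&(X>x0)&(X<x0+30))
    st('floor %d'%x0,(Z>3)&(Z<9)&(abs(Y)<50)&(X>x0)&(X<x0+30))
for z in(20,40,60,80,92):
    st('blockface z%d'%z,(abs(Z-z)<3)&(X>65)&(X<118)&(abs(Y)<60))
st('plate',(Z>92)&(Z<100)&(X<-70)&(X>-110)&(abs(Y)<60))
E
```

```text
wall+ -100 220 X pct [-98.8 -84.3 -70.2] Y pct [22.  22.3 31.7 34.9 35.3]Traceback (most recent call last):
  File "<stdin>", line 11, in <module>
  File "<stdin>", line 8, in st
    return _quantile_unchecked(
        a, q, axis, out, overwrite_input, method, keepdims, weights)
    return _ureduce(a,
                    func=_quantile_ureduce_func,
    ...<5 lines>...
                    overwrite_input=overwrite_input,
                    method=method)
    r = func(a, **kwargs)
    result = _quantile(arr,
                       quantiles=q,
    ...<2 lines>...
                       out=out,
                       weights=wgt)
    slices_having_nans = np.isnan(arr[-1, ...])
                                  ~~~^^^^^^^^^
IndexError: index -1 is out of bounds for axis 0 with size 0
```

```bash
cat > rf.py <<'E'
from h import *
import pickle,sys
c=pickle.load(open(sys.argv[1]+'.pkl','rb')); P=cloud(c)
a=np.radians(-77.4); u=np.array([np.cos(a),np.sin(a)]); v=np.array([-u[1],u[0]])
O=np.array([.5444,.1280])
X=(P[...,:2]-O)@u*1000; Y=(P[...,:2]-O)@v*1000; Z=P[...,2]*1000
def st(n,m):
    m=m&np.isfinite(X)
    if m.sum()>8: print(n,m.sum(),'X',np.percentile(X[m],[2,50,98]).round(1),'Y',np.percentile(Y[m],[1,5,50,95,99]).round(1))
for x0 in(-100,-60,-20,20,50,):
    st('wall+ %d'%x0,(Z>28)&(Z<34)&(Y>15)&(Y<60)&(X>x0)&(X<x0+30))
    st('wall- %d'%x0,(Z>28)&(Z<34)&(Y<-20)&(Y>-60)&(X>x0)&(X<x0+30))
    st('floor %d'%x0,(Z>3)&(Z<9)&(abs(Y)<50)&(X>x0)&(X<x0+30))
for z in(20,40,60,80,92,96):
    st('blockface z%d'%z,(abs(Z-z)<3)&(X>65)&(X<118)&(abs(Y)<60))
st('plate',(Z>92)&(Z<100)&(X<-70)&(X>-110)&(abs(Y)<60))
E
python3 rf.py w2
```

```text
wall+ -100 207 X [-98.8 -84.8 -70.2] Y [22.2 22.4 31.9 34.9 35.2]
floor -100 84 X [-99.2 -81.1 -71.1] Y [20.4 21.  23.5 34.9 35.3]
wall+ -60 208 X [-59.3 -45.2 -30.8] Y [21.6 21.9 32.2 35.5 36. ]
floor -60 115 X [-59.3 -43.1 -30.8] Y [16.8 20.3 23.2 35.7 35.8]
wall+ -20 181 X [-19.2  -5.3   8.9] Y [22.1 22.4 33.2 36.3 36.7]
floor -20 118 X [-19.6  -4.7   9.4] Y [20.8 21.8 24.  36.5 36.7]
wall+ 20 144 X [20.9 34.8 48.6] Y [31.3 31.8 34.7 37.3 37.5]
wall- 20 140 X [22.3 36.1 49.9] Y [-44.3 -43.7 -40.8 -38.1 -37.8]
floor 20 1262 X [21.2 35.9 49.6] Y [-39.  -36.5  -3.7  24.2  37.1]
wall+ 50 136 X [50.1 64.2 78.8] Y [32.1 32.4 35.1 37.9 38.3]
wall- 50 130 X [51.1 63.6 79. ] Y [-43.4 -43.2 -40.3 -37.6 -37.1]
floor 50 1239 X [50.8 64.7 78.2] Y [-39.1 -36.8  -6.   24.7  37.8]
blockface z20 184 X [66.4 80.6 82.1] Y [-39.1 -38.8  -7.9  37.9  38.2]
blockface z40 195 X [84.7 86.  92.3] Y [-35.8 -33.4   0.2  32.2  32.4]
blockface z60 204 X [89.6 91.  92.8] Y [-36.4 -33.   -0.8  30.2  32.4]
blockface z80 226 X [94.5 96.  97.4] Y [-36.6 -33.8  -5.5  23.9  26.2]
blockface z92 231 X [ 97.9  99.7 115.7] Y [-6.1 -4.8  7.3 22.4 24.4]
blockface z96 387 X [ 98.7 105.5 117.2] Y [-5.  -4.2  5.6 19.7 22.5]
plate 529 X [-92.9 -90.  -72.9] Y [-37.5 -34.2   4.4  25.6  26.8]
```

>>> step_arm(deltas=[[[0,0,-1,5,-45,0,40],[0,0,-1,10.7,-90,0,40],[0,0,-1,10.7,-100.2,0,40],[0,0,-1,10.7,-100.2,0,40]]])

```text
t: 5.95
ee_pos: [0.5496, 0.0922, 0.2112]
ee_rot: [1.943, 2.469, 0.003]
ft_force: [0.6, 0.1, -0.9]
finger_gap: 0.0555
finger_force: 20.0
```

```bash
python3 -c "
from h import *
s,R=pose(); go(549.1,92.7,80,13.7,s,R)"
```

```text
t 5.95 tcp [549.6  92.2 211.2] yang 13.6 tilt z [ 0.0013  0.0016 -1.    ] F [ 0.6  0.1 -0.9] gap 55.5 pad 20.0 q [-0.91  0.15  0.77  1.73 -0.11  1.31  0.12]
go: rot [ 0.09 -0.07 -0.1 ] shift [  0.4  -0.6 131.2]
```

>>> step_arm(deltas=[[[0,0,0,0,0,30,40],[0,0,0,0,0,65,40],[0,0,0,0,0,100,40],[0,0,0,0,0,130,40],[0,0,0,0,0,130,40]]])

```text
t: 6.58
ee_pos: [0.5488, 0.0921, 0.0785]
ee_rot: [-1.941, -2.469, 0.007]
ft_force: [0.2, -0.1, -0.7]
finger_gap: 0.056
finger_force: 20.0
```

>>> step_arm(deltas=[[[0,0,0,0,0,6,40],[0,0,0,2,0,9,40],[0,0,0,3.5,0,11,40],[0,0,0,5,0,11,40],[0,0,0,5,0,11,40]]])

```text
t: 7.2
ee_pos: [0.5484, 0.0984, 0.0699]
ee_rot: [1.94, 2.471, 0.001]
ft_force: [0.4, 0.8, -2.2]
finger_gap: 0.0562
finger_force: 20.0
```

```bash
python3 -c "
from h import *
s,R=pose()"; python3 wr.py w3; python3 rf.py w3 | tail -3
```

```text
t 7.2 tcp [548.4  98.4  69.9] yang 13.72 tilt z [ 5.e-04  4.e-04 -1.e+00] F [ 0.4  0.8 -2.2] gap 56.2 pad 20.0 q [-0.86  0.31  0.73  1.88 -0.24  1.04  0.21]
t 7.2 tcp [548.4  98.4  69.9] yang 13.72 tilt z [ 5.e-04  4.e-04 -1.e+00] F [ 0.4  0.8 -2.2] gap 56.2 pad 20.0 q [-0.86  0.31  0.73  1.88 -0.24  1.04  0.21]
cam [0.531 0.172 0.231]
```

View pics/w3.png

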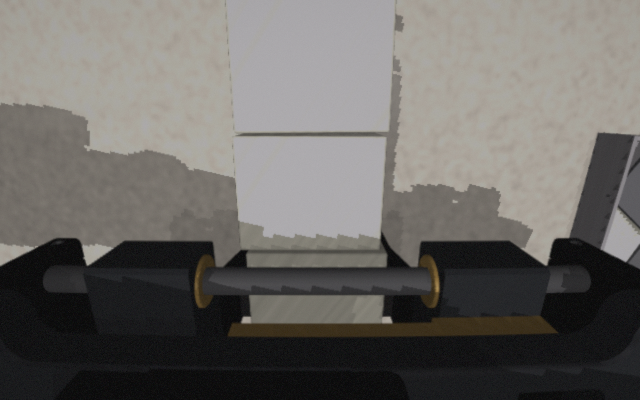

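C's top edge sits right against b (seam at row 250, columns 240–385) and is square. I'll set it down, release and rise.

>>> step_arm(deltas=[[[0,0,0,1,0,1.5,40],[0,0,0,1,0,2,40],[0,0,0,1,0,2,87],[0,0,0,1,0,2,87],[0,0,0,1,0,2,87]]])

```text
t: 7.88
ee_pos: [0.5481, 0.0991, 0.0676]
ee_rot: [1.941, 2.47, 0.0]
ft_force: [0.1, -0.9, -0.5]
finger_gap: 0.078
finger_force: 0.0
```

>>> step_arm(deltas=[[[0,0,0,0,0,0,87],[0,0,0,0,0,-30,87],[0,0,0,0,0,-80,87],[0,0,0,0,0,-130,87],[0,0,0,0,0,-170,87]]])

```text
t: 8.5
ee_pos: [0.5484, 0.099, 0.2398]
ee_rot: [1.941, 2.47, 0.003]
ft_force: [0.1, -0.2, -0.1]
finger_gap: 0.087
finger_force: 0.0
```

```bash
python3 wr.py w4; python3 -c "
from seg import *
seg('w4',.112,.129,(.535,.14),.12,.121)
from h import *
s,R=pose(); go(537.7,-321.8,250,-3,s,R)"
```

```text
t 8.5 tcp [548.4  99.  239.8] yang 13.68 tilt z [ 0.0016  0.001  -1.    ] F [ 0.1 -0.2 -0.1] gap 87.0 pad 0.0 q [-0.93  0.13  0.78  1.69 -0.09  1.36  0.1 ]
cam [0.53  0.173 0.401]
w4 n 9122 pix [314. 139.] bbox [281  67  66 149] z 0.121 c [535.9 142.8] size [ 57.6 134.5] ang 14.6
t 8.55 tcp [551.   99.4 244.9] yang 13.68 tilt z [ 0.0087  0.004  -1.    ] F [2.2 0.9 3.8] gap 87.4 pad 0.0 q [-0.93  0.13  0.78  1.68 -0.09  1.36  0.1 ]
go: rot [ 0.52 -0.18 16.68] shift [-406.1 -112.5   -6.9]
```

>>> step_arm(deltas=[[[0,0,0,-40,-11,-2,87],[0,0,0,-81,-22,-4,87],[0,0,0,-122,-33,-6,87],[0,0,0,-162,-45,-8,87],[0,0,0,-203,-56,-10,87]]])

```text
t: 9.18
ee_pos: [0.5414, -0.1127, 0.2475]
ee_rot: [-1.94, -2.471, -0.001]
ft_force: [0.2, -0.2, 0.0]
finger_gap: 0.0868
finger_force: 0.0
```

>>> step_arm(deltas=[[[0,0,4,-45,-11,0,87],[0,0,8,-90,-22,0,87],[0,0,12,-140,-40,0,87],[0,0,16,-180,-50,0,87],[0,0,20,-203,-56,0,87]]])

```text
t: 9.8
ee_pos: [0.5343, -0.3247, 0.2473]
ee_rot: [2.346, 2.089, -0.002]
ft_force: [0.1, 0.2, -0.6]
finger_gap: 0.087
finger_force: 0.0
```

>>> step_arm(deltas=[[[0,0,0,0,0,0,87],[0,0,0,0,0,0,87]]])

```text
t: 10.05
ee_pos: [0.5358, -0.3207, 0.2472]
ee_rot: [-2.337, -2.098, -0.001]
ft_force: [0.1, 0.3, -0.6]
finger_gap: 0.087
finger_force: 0.0
```

```bash
python3 wr.py w5; python3 -c "
from seg import *
seg('w5',.083,.098,(.538,-.322),.08,.09)
seg('w5',.003,.08,(.538,-.322),.08,.04)"
```

```text
t 10.05 tcp [ 535.8 -320.7  247.2] yang -6.18 tilt z [-1.0e-04  1.1e-03 -1.0e+00] F [ 0.1  0.3 -0.6] gap 87.0 pad 0.0 q [-0.3   0.39  1.04  1.51 -0.34  1.43  0.65]
cam [ 0.544 -0.245  0.409]
w5 n 2379 pix [318. 184.] bbox [294 157  51  55] z 0.09 c [ 538.2 -320.7] size [56.3 49.9] ang 78.5
w5 n 354 pix [320. 154.] bbox [299 148  43  12] z 0.04 c [ 543.7 -294.8] size [10.3 51.2] ang 78.3
```

View pics/w5.png

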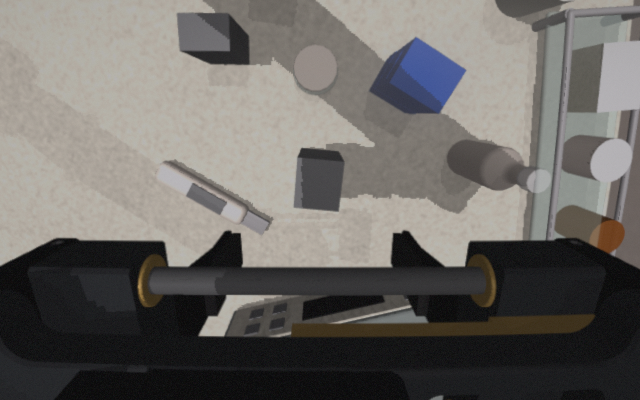

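The wedge top is at (318,184), measuring 56x50 mm with x-direction -101.5°. Its vertical face points to the camera (+y), so the slope is on the far side, as it should be. I'll go down and grip across the 50 mm width.

>>> step_arm(deltas=[[[0,0,5.3,0.3,2.4,20,87],[0,0,5.3,0.3,2.4,75,87],[0,0,5.3,0.3,2.4,130,87],[0,0,5.3,0.3,2.4,180,87],[0,0,5.3,0.3,2.4,194,87]]], grip_force=55)

```text
t: 10.72
ee_pos: [0.5367, -0.3186, 0.0505]
ee_rot: [-2.428, -1.986, 0.002]
ft_force: [-0.1, -0.1, -0.0]
finger_gap: 0.087
finger_force: 0.0
```

>>> step_arm(deltas=[[[0,0,0,0,0,0,75],[0,0,0,0,0,0,65],[0,0,0,0,0,0,40],[0,0,0,0,0,0,40],[0,0,0,0,0,0,40]]])

```text
t: 11.35
ee_pos: [0.538, -0.3221, 0.0542]
ee_rot: [2.434, 1.985, 0.001]
ft_force: [-0.6, 0.6, 3.7]
finger_gap: 0.0491
finger_force: 54.9
```

>>> step_arm(deltas=[[[0,0,0,0,0,0,40],[0,0,0,0,0,0,40]]])

```text
t: 11.6
ee_pos: [0.538, -0.3221, 0.0542]
ee_rot: [2.434, 1.985, 0.001]
ft_force: [-1.2, 0.9, 5.9]
finger_gap: 0.0498
finger_force: 54.9
```

```bash
python3 -c "
from h import *
s,R=pose()"
```

```text
t 11.6 tcp [ 538.  -322.1   54.2] yang -11.61 tilt z [ 8.e-04 -0.e+00 -1.e+00] F [-1.2  0.9  5.9] gap 49.8 pad 54.9 q [-0.22  0.57  0.94  1.72 -0.5   1.11  0.67]
```

>>> step_arm(deltas=[[[0,0,0,0,0,-20,40],[0,0,0,0,0,-60,40],[0,0,0,0,0,-100,40],[0,0,0,0,0,-130,40],[0,0,0,0,0,-150,40]]])

```text
t: 12.22
ee_pos: [0.5379, -0.3222, 0.2056]
ee_rot: [2.434, 1.984, 0.001]
ft_force: [0.1, 0.6, -2.3]
finger_gap: 0.0494
finger_force: 54.9
```

>>> step_arm(deltas=[[[0,0,0,36,-5,0,40],[0,0,0,73,-10,0,40],[0,0,0,110,-16,0,40],[0,0,0,146,-21,0,40],[0,0,0,183,-26,0,40]]])

```text
t: 12.85
ee_pos: [0.5486, -0.1362, 0.2034]
ee_rot: [-2.434, -1.985, 0.001]
ft_force: [0.8, 0.1, -1.4]
finger_gap: 0.0497
finger_force: 55.0
```

>>> step_arm(deltas=[[[0,0,-5,36,-5,0,40],[0,0,-10,73,-10,0,40],[0,0,-15,110,-16,0,40],[0,0,-20,146,-21,0,40],[0,0,-25.4,183,-26,0,40]]])

```text
t: 13.48
ee_pos: [0.5604, 0.0488, 0.2036]
ee_rot: [-1.933, -2.477, -0.0]
ft_force: [1.2, 0.5, -2.5]
finger_gap: 0.0496
finger_force: 54.9
```

>>> step_arm(deltas=[[[0,0,0,0,0,0,40],[0,0,0,0,0,0,40]]])

```text
t: 13.72
ee_pos: [0.5605, 0.047, 0.2034]
ee_rot: [1.937, 2.472, -0.002]
ft_force: [-0.3, -0.8, -1.5]
finger_gap: 0.0499
finger_force: 55.0
```

```bash
python3 wr.py w6; cat > rr.py <<'E'
from h import *
a=np.radians(-76.2); u=np.array([np.cos(a),np.sin(a)]); v=np.array([-u[1],u[0]]); O=np.array([540.8,126.7])
def tgt(x,y=0): return O+x*u+y*v
def rk(s): d=s['ee_pos'][:2]*1000-O; return (d@u).round(1),(d@v).round(1)
E
python3 -c "
from rr import *
from seg import seg
s,R=pose(); print('rack',rk(s)); go(*tgt(82.4),105.2,13.8,s,R)
seg('w6',.112,.129,(.535,.14),.12,.121)
c=__import__('pickle').load(open('w6.pkl','rb')); P=cloud(c); X=(P[...,:2]*1000-O)@u;Y=(P[...,:2]*1000-O)@v;Z=P[...,2]*1000
for z in (200,215,225):
    m=(abs(Z-z)<4)&(X>40)&(X<95)&(abs(Y)<35)
    print(z,m.sum(),X[m].min() if m.any() else 0,np.median(X[m]) if m.any() else 0,np.percentile(Y[m],[2,98]) if m.any() else 0)
"
```

```text
t 13.72 tcp [560.5  47.  203.4] yang 13.84 tilt z [-2.0e-04 -1.2e-03 -1.0e+00] F [-0.3 -0.8 -1.5] gap 49.9 pad 55.0 q [-0.96  0.2   0.94  1.73 -0.16  1.3   0.26]
cam [0.543 0.121 0.365]
t 13.78 tcp [560.5  46.2 203.5] yang 13.75 tilt z [-0.e+00 -9.e-04 -1.e+00] F [-0.9 -0.5 -2.5] gap 49.4 pad 55.0 q [-0.95  0.2   0.94  1.73 -0.16  1.3   0.26]
rack (np.float64(82.9), np.float64(-0.1))
go: rot [-0.01  0.05 -0.05] shift [ 0.6  0.1 98.3]
w6 n 12418 pix [315.  82.] bbox [276   0  78 169] z 0.121 c [538. 136.] size [ 58.3 121.1] ang 13.9
200 356 53.24808611027851 53.75734399784574 [-23.81429546  24.42967341]
215 549 53.22378737207679 53.792866906221626 [-32.46386141  33.3794155 ]
225 742 53.00631044686775 53.82223753050741 [-32.51708406  33.30897297]
```

View pics/w6.png

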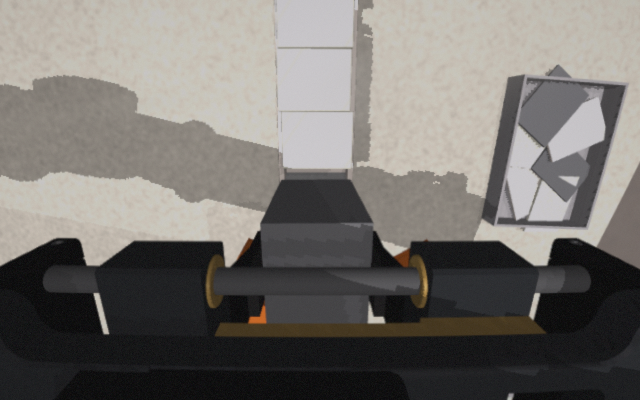

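C's edge is at row 169, and the wedge hangs clear of it with its face at rack x=53.8 against C's face at 50.8. I'll lower it into the gap.

>>> step_arm(deltas=[[[0,0,0,0.3,0,30,40],[0,0,0,0.5,0,60,40],[0,0,0,0.5,0,80,40],[0,0,0,0.5,0,95,40],[0,0,0,0.5,0,98,40]]])

```text
t: 14.4
ee_pos: [0.5601, 0.0472, 0.1049]
ee_rot: [-1.939, -2.471, 0.002]
ft_force: [-0.6, 0.0, -1.6]
finger_gap: 0.0492
finger_force: 55.0
```

>>> step_arm(deltas=[[[0,0,0,1,0,4,40],[0,0,0,2,0,8,40],[0,0,0,3,0,12,40],[0,0,0,3.8,0,15,40],[0,0,0,3.8,0,15,40]]])

```text
t: 15.02
ee_pos: [0.5594, 0.0509, 0.0904]
ee_rot: [1.939, 2.471, -0.0]
ft_force: [0.6, -1.5, -2.3]
finger_gap: 0.0496
finger_force: 54.9
```

```bash
python3 wr.py w7; python3 -c "
from rr import *
s,R=pose(); print('rack',rk(s))"
```

```text
t 15.03 tcp [559.4  50.9  90.4] yang 13.77 tilt z [ 1.e-04 -5.e-04 -1.e+00] F [ 0.6 -1.5 -2.3] gap 49.6 pad 54.9 q [-0.9   0.33  0.89  1.86 -0.28  1.09  0.34]
cam [0.542 0.125 0.252]
t 15.07 tcp [559.4  50.9  90.4] yang 13.78 tilt z [ 1.e-04 -5.e-04 -1.e+00] F [ 0.3 -2.3 -3.8] gap 49.6 pad 54.9 q [-0.9   0.33  0.89  1.86 -0.28  1.09  0.34]
rack (np.float64(78.0), np.float64(-0.0))
```

>>> step_arm(deltas=[[[0,0,0,0.6,0,3,40],[0,0,0,1.2,0,6,40],[0,0,0,1.8,0,9,40],[0,0,0,2.4,0,12,40],[0,0,0,3,0,15,40]]])

```text
t: 15.7
ee_pos: [0.5589, 0.0541, 0.0755]
ee_rot: [1.939, 2.472, 0.0]
ft_force: [-0.3, -4.0, 1.1]
finger_gap: 0.0494
finger_force: 55.0
```

```bash
python3 -c "
from rr import *
s,R=pose(); print('rack',rk(s))"
```

```text
t 15.7 tcp [558.9  54.1  75.5] yang 13.79 tilt z [ 4.e-04 -0.e+00 -1.e+00] F [-0.3 -4.   1.1] gap 49.4 pad 55.0 q [-0.89  0.35  0.88  1.87 -0.3   1.07  0.35]
rack (np.float64(74.8), np.float64(0.2))
```

>>> step_arm(deltas=[[[0,0,0,0.6,0,3,40],[0,0,0,1.2,0,6,40],[0,0,0,1.8,0,9,40],[0,0,0,2.4,0,12,40],[0,0,0,2.6,0,14,40]]])

```text
t: 16.32
ee_pos: [0.5581, 0.0575, 0.0616]
ee_rot: [-1.938, -2.472, -0.001]
ft_force: [0.0, -0.3, 3.9]
finger_gap: 0.0499
finger_force: 55.0
```

```bash
python3 -c "
from rr import *
s,R=pose(); print('rack',rk(s))"
```

```text
t 16.32 tcp [558.1  57.5  61.6] yang 13.81 tilt z [ 1.e-04  1.e-03 -1.e+00] F [ 0.  -0.3  3.9] gap 49.9 pad 55.0 q [-0.88  0.36  0.87  1.88 -0.32  1.04  0.36]
rack (np.float64(71.4), np.float64(0.3))
```

>>> step_arm(deltas=[[[0,0,0,0,0,1,40],[0,0,0,0.2,0,2,40],[0,0,0,0.2,0,2,40]]])

```text
t: 16.7
ee_pos: [0.558, 0.0578, 0.0602]
ee_rot: [-1.937, -2.472, -0.002]
ft_force: [-2.1, 0.1, 8.4]
finger_gap: 0.0498
finger_force: 55.0
```

```bash
python3 -c "
from rr import *
s,R=pose(); print('rack',rk(s))"; python3 wr.py w8; python3 rf.py w8|tail -3
```

```text
t 16.7 tcp [558.   57.8  60.2] yang 13.82 tilt z [-3.0e-04  1.6e-03 -1.0e+00] F [-2.1  0.1  8.4] gap 49.8 pad 55.0 q [-0.88  0.37  0.87  1.88 -0.32  1.04  0.36]
rack (np.float64(71.0), np.float64(0.3))
t 16.7 tcp [558.   57.8  60.2] yang 13.82 tilt z [-3.0e-04  1.6e-03 -1.0e+00] F [-2.1  0.1  8.4] gap 49.8 pad 55.0 q [-0.88  0.37  0.87  1.88 -0.32  1.04  0.36]
cam [0.54  0.131 0.222]
blockface z80 30 X [95.  95.8 97.4] Y [-30.4 -30.2 -29.2  27.4  27.4]
blockface z92 687 X [65.7 89.1 99.4] Y [-35.2 -32.4   4.4  28.4  31.4]
blockface z96 3032 X [79.3 87.2 95.5] Y [-26.1 -24.1  -1.6  21.1  23.1]
```

>>> step_arm(deltas=[[[0,0,0,0,0,1,40],[0,0,0,0,0,1,40],[0,0,0,0,0,0,87],[0,0,0,0,0,0,87],[0,0,0,0,0,0,87]]])

```text
t: 17.38
ee_pos: [0.5575, 0.0573, 0.059]
ee_rot: [-1.937, -2.472, 0.001]
ft_force: [0.5, -0.7, -0.1]
finger_gap: 0.0715
finger_force: 0.0
```

>>> step_arm(deltas=[[[0,0,0,0,0,0,87],[0,0,0,0,0,-30,87],[0,0,0,0,0,-80,87],[0,0,0,0,0,-120,87],[0,0,0,0,0,-120,87]]])

```text
t: 18.0
ee_pos: [0.5602, 0.057, 0.1827]
ee_rot: [1.937, 2.47, 0.008]
ft_force: [0.2, -0.5, -0.0]
finger_gap: 0.0868
finger_force: 0.0
```

```bash
python3 wr.py w9; cat > chk.py <<'E'
from rr import *
import sys,pickle
c=pickle.load(open(sys.argv[1]+'.pkl','rb')); P=cloud(c); X=(P[...,:2]*1000-O)@u;Y=(P[...,:2]*1000-O)@v;Z=P[...,2]*1000
for n,x0,x1 in(('C',10,38),('wedge',48,66),('wedge',66,84),('wedge',84,92),('block',102,116)):
    m=(X>x0)&(X<x1)&(abs(Y)<20)&(Z>60); print(n,x0,m.sum(),'z',np.percentile(Z[m],[10,50,90]).round(1))
m=(Z>115)&(abs(Y)<25)&(X>-110)&(X<70); print('row X',np.percentile(X[m],[.2,99.8]).round(1))
m=(abs(Z-96)<4)&(abs(Y)<40)&(X>30)&(X<97); print('wedge Y',np.percentile(Y[m],[1,99]).round(1),'Xmin',np.percentile(X[m],[1]).round(1))
m=(Z>88)&(Z<101)&(X<-70)&(X>-110)&(abs(Y)<30); print('plate',np.percentile(X[m],[2,50,98]).round(1) if m.any() else 0)
s,R=pose(); print('rack',rk(s)); go(*tgt(71),100,13.8,s,R)
E
python3 chk.py w9
```

```text
t 18.0 tcp [560.2  57.  182.7] yang 13.8 tilt z [ 0.0058  0.0023 -1.    ] F [ 0.2 -0.5 -0. ] gap 86.8 pad 0.0 q [-0.97  0.21  0.94  1.76 -0.18  1.25  0.25]
cam [0.541 0.13  0.344]
C 10 2121 z [119.6 120.5 121.3]
wedge 48 3878 z [ 95.4 281.6 296.6]
wedge 66 937 z [94.7 95.6 96.5]
wedge 84 409 z [94.8 95.6 96.4]
block 102 673 z [94.5 95.4 96.3]
row X [-73.7  54.2]
wedge Y [-23.9  25.2] Xmin [48.3]
plate 0
t 18.05 tcp [558.8  57.1 180.6] yang 13.81 tilt z [ 0.0023  0.0014 -1.    ] F [-0.1  0.7  0.3] gap 87.1 pad 0.0 q [-0.97  0.22  0.94  1.76 -0.18  1.25  0.25]
rack (np.float64(71.9), np.float64(0.9))
go: rot [ 0.15 -0.05  0.01] shift [ 0.8 -1.1 80.6]
```

View pics/w9.png

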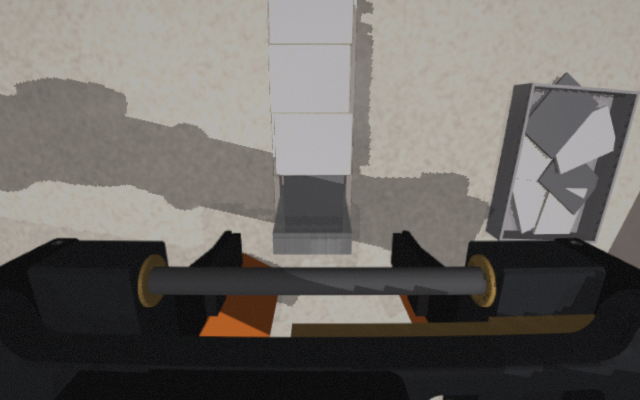

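The wedge top (315,200) reads 95.6 mm against 95.4 mm for the block, so it is flush. I'll make one confirming press with shut fingertips.

>>> step_arm(deltas=[[[0,0,0,0.8,-1,0,0],[0,0,0,0.8,-1,20,0],[0,0,0,0.8,-1,40,0],[0,0,0,0.8,-1,50,0],[0,0,0,0.8,-1,60,0]]])

```text
t: 18.68
ee_pos: [0.5566, 0.0572, 0.1184]
ee_rot: [-1.939, -2.472, 0.002]
ft_force: [0.0, -0.8, 0.4]
finger_gap: 0.0452
finger_force: 0.0
```

>>> step_arm(deltas=[[[0,0,0,0,0,10,0],[0,0,0,0,0,18,0],[0,0,0,0,0,21,0],[0,0,0,0,0,23,0],[0,0,0,0,0,24,0]]])

```text
t: 19.3
ee_pos: [0.5566, 0.0572, 0.0969]
ee_rot: [-1.938, -2.471, 0.0]
ft_force: [-6.8, -1.5, 14.9]
finger_gap: 0.0018
finger_force: 7.5
```

```bash
python3 -c "
from rr import *
s,R=pose(); print('rack',rk(s))"
```

```text
t 19.3 tcp [556.6  57.2  96.9] yang 13.79 tilt z [-1.2e-03  8.0e-04 -1.0e+00] F [-6.8 -1.5 14.9] gap 1.8 pad 7.5 q [-0.92  0.31  0.9   1.85 -0.28  1.1   0.32]
rack (np.float64(71.2), np.float64(-1.2))
```

>>> step_arm(deltas=[[[0,0,0,0,0,0.7,0],[0,0,0,0,0,1,0]]])

```text
t: 19.55
ee_pos: [0.5569, 0.0572, 0.0971]
ee_rot: [-1.938, -2.471, -0.001]
ft_force: [-8.3, -1.1, 18.1]
finger_gap: 0.001
finger_force: 9.1
```

>>> step_arm(deltas=[[[0,0,0,0,0,-10,0],[0,0,0,0,0,-40,0],[0,0,0,0,0,-85,0],[0,0,0,0,0,-120,0],[0,0,0,0,0,-140,0]]])

```text
t: 20.18
ee_pos: [0.5579, 0.0574, 0.237]
ee_rot: [1.938, 2.471, 0.005]
ft_force: [0.4, 0.9, -0.5]
finger_gap: 0.0007
finger_force: 0.0
```

```bash
python3 wr.py w10; python3 chk.py w10; python3 - <<'E'
from rr import *
c=cap('top'); cv2.imwrite('pics/top9.png',cv2.resize(c['frame'][110:310,200:500],None,fx=2.6,fy=2.6,interpolation=cv2.INTER_CUBIC))
E
```

```text
t 20.18 tcp [557.9  57.4 237. ] yang 13.79 tilt z [ 0.0033  0.0014 -1.    ] F [ 0.4  0.9 -0.5] gap 0.7 pad 0.0 q [-1.    0.16  0.95  1.69 -0.14  1.36  0.22]
cam [0.539 0.131 0.399]
C 10 6460 z [120.4 322.5 330.2]
wedge 48 4240 z [ 96.3 329.8 336.2]
wedge 66 1269 z [ 95.5  97.4 286.2]
wedge 84 278 z [95.2 96.1 97. ]
block 102 471 z [94.4 95.5 96.4]
row X [-90.6  64. ]
wedge Y [-21.7  27.3] Xmin [47.4]
plate [-100.   -99.5  -93.7]
t 20.23 tcp [559.   57.5 239. ] yang 13.79 tilt z [ 0.0061  0.0023 -1.    ] F [ 0.8 -0.8  2.3] gap 0.6 pad 0.0 q [-1.    0.16  0.95  1.68 -0.14  1.36  0.22]
rack (np.float64(71.6), np.float64(1.1))
go: rot [ 0.37 -0.05 -0.01] shift [  0.4  -2.  139. ]
```

View pics/top9.png

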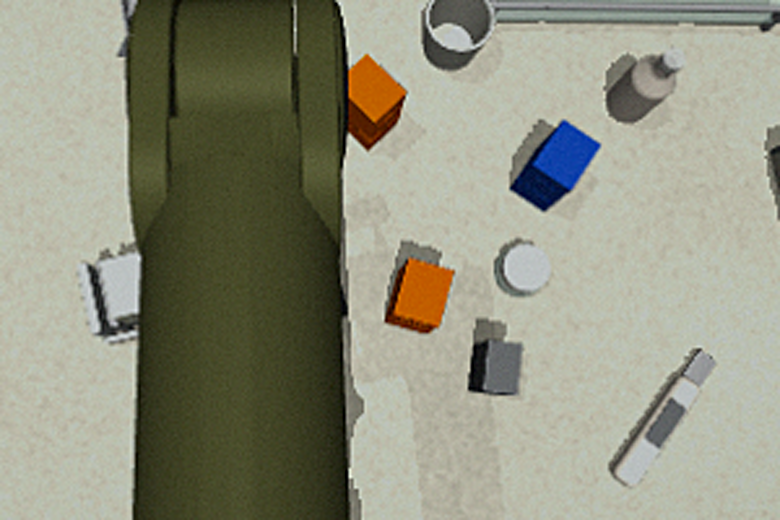

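The other objects are where they were. I'll take one more reading with the arm settled.

>>> step_arm(deltas=[[[0,0,0,0,0,0,0],[0,0,0,0,0,0,0],[0,0,0,0,0,0,0],[0,0,0,0,0,0,0]]])

```text
t: 20.78
ee_pos: [0.5567, 0.0574, 0.2341]
ee_rot: [-1.939, -2.472, 0.001]
ft_force: [-0.5, -0.3, -0.4]
finger_gap: 0.0006
finger_force: 0.0
```

```bash
python3 wr.py w11; python3 chk.py w11; python3 -c "
from seg import *
seg('w11',.112,.129,(.535,.14),.12,.121)"
```

```text
t 20.77 tcp [556.7  57.4 234.1] yang 13.79 tilt z [-7.e-04 -4.e-04 -1.e+00] F [-0.5 -0.3 -0.4] gap 0.6 pad 0.0 q [-1.    0.17  0.95  1.69 -0.14  1.36  0.22]
cam [0.539 0.131 0.396]
C 10 6582 z [120.4 319.8 327.3]
wedge 48 3418 z [ 96.1 272.2 333. ]
wedge 66 1283 z [ 95.4  97.2 283.3]
wedge 84 283 z [95.  96.1 97.1]
block 102 482 z [94.4 95.4 96.2]
row X [-90.4  63.9]
wedge Y [-21.7  27.4] Xmin [47.]
plate [-98.3 -94.3 -92.3]
t 20.82 tcp [556.7  57.4 234.2] yang 13.79 tilt z [-4.e-04 -3.e-04 -1.e+00] F [-0.5  0.3 -0.4] gap 0.2 pad 0.0 q [-1.    0.17  0.95  1.69 -0.14  1.36  0.22]
rack (np.float64(71.1), np.float64(-1.1))
go: rot [-0.03  0.01 -0.01] shift [1.000e-01 1.100e+00 1.342e+02]
w11 n 10826 pix [316.  81.] bbox [282   0  69 166] z 0.121 c [533.8 150.3] size [ 57.8 134.2] ang 15.3
```

```bash
python3 - <<'E'
from rr import *
import pickle
for n in('w9','w11'):
    c=pickle.load(open(n+'.pkl','rb')); P=cloud(c); X=(P[...,:2]*1000-O)@u;Y=(P[...,:2]*1000-O)@v;Z=P[...,2]*1000
    for k,x0,x1 in(('C',10,38),('wedge',52,94),('block',102,116)):
        m=(X>x0)&(X<x1)&(abs(Y-1)<19)&(Z>90)&(Z<125)
        A=np.c_[X[m]-(x0+x1)/2,Y[m],np.ones(m.sum())]; f=np.linalg.lstsq(A,Z[m],rcond=None)[0]
        print(n,k,m.sum(),'slope deg',np.degrees(f[:2]).round(2),'z',f[2].round(2),'res',(Z[m]-A@f).std().round(2))
E
```

```text
w9 C 2017 slope deg [0.06 0.03] z 120.45 res 0.66
w9 wedge 2096 slope deg [-0.05 -0.4 ] z 95.61 res 0.65
w9 block 643 slope deg [2.63 0.12] z 95.36 res 0.69
w11 C 1318 slope deg [ 0.   -0.19] z 120.4 res 0.71
w11 wedge 1494 slope deg [-0.1  -1.52] z 96.1 res 0.72
w11 block 457 slope deg [ 1.99 -0.2 ] z 95.36 res 0.71
```

The press slid the wedge 2 mm sideways and tilted it 1.5°. I'll regrip it, which squares it between the pads, push down again while gripped, and release gently.

>>> step_arm(deltas=[[[0,0,0,0.1,1.4,0,87],[0,0,0,0.1,1.4,0,87],[0,0,0,0.1,1.4,20,87],[0,0,0,0.1,1.4,60,87],[0,0,0,0.1,1.4,90,87]]])

```text
t: 21.45
ee_pos: [0.5578, 0.058, 0.1432]
ee_rot: [-1.938, -2.472, 0.0]
ft_force: [-0.4, -0.8, -0.1]
finger_gap: 0.0426
finger_force: 0.0
```

>>> step_arm(deltas=[[[0,0,0,0,0,35,87],[0,0,0,0,0,65,87],[0,0,0,0,0,80,87],[0,0,0,0,0,83,87],[0,0,0,0,0,83,87]]])

```text
t: 22.08
ee_pos: [0.559, 0.0579, 0.0624]
ee_rot: [1.938, 2.471, 0.002]
ft_force: [0.1, 0.8, -0.1]
finger_gap: 0.0853
finger_force: 0.0
```

>>> step_arm(deltas=[[[0,0,0,0,0,0,70],[0,0,0,0,0,0,60],[0,0,0,0,0,0,40],[0,0,0,0,0,0,40],[0,0,0,0,0,0,40]]], grip_force=55)

```text
t: 22.7
ee_pos: [0.5585, 0.058, 0.0617]
ee_rot: [1.938, 2.472, 0.001]
ft_force: [-0.1, 0.0, 0.9]
finger_gap: 0.0501
finger_force: 55.0
```

```bash
python3 -c "
from rr import *
s,R=pose(); print('rack',rk(s))"
```

```text
t 22.7 tcp [558.5  58.   61.7] yang 13.8 tilt z [ 6.e-04  2.e-04 -1.e+00] F [-0.1  0.   0.9] gap 50.1 pad 55.0 q [-0.89  0.37  0.88  1.88 -0.33  1.04  0.36]
rack (np.float64(70.9), np.float64(0.8))
```

>>> step_arm(deltas=[[[0,0,0,0,0,1,40],[0,0,0,0,0,2,40],[0,0,0,0,0,3,40],[0,0,0,0,0,3.5,40],[0,0,0,0,0,3.5,40]]])

```text
t: 23.32
ee_pos: [0.5586, 0.0581, 0.0616]
ee_rot: [-1.937, -2.47, -0.003]
ft_force: [-10.6, -0.1, 27.9]
finger_gap: 0.05
finger_force: 55.0
```

```bash
python3 -c "
from rr import *
s,R=pose(); print('rack',rk(s))"
```

```text
t 23.32 tcp [558.6  58.1  61.6] yang 13.8 tilt z [-9.0e-04  2.8e-03 -1.0e+00] F [-10.6  -0.1  27.9] gap 50.0 pad 55.0 q [-0.89  0.37  0.88  1.88 -0.33  1.04  0.36]
rack (np.float64(70.9), np.float64(0.9))
```

It is hard on the floor: 28 N and no further travel. I'll ease off, then release.

>>> step_arm(deltas=[[[0,0,0,0,0,-1.5,40],[0,0,0,0,0,-3,40],[0,0,0,0,0,-3,55],[0,0,0,0,0,-3,70],[0,0,0,0,0,-3,87]]])

```text
t: 23.95
ee_pos: [0.558, 0.0578, 0.0607]
ee_rot: [-1.939, -2.472, 0.001]
ft_force: [0.1, 0.5, 0.3]
finger_gap: 0.0675
finger_force: 0.0
```

>>> step_arm(deltas=[[[0,0,0,0,0,0,87],[0,0,0,0,0,0,87],[0,0,0,0,0,-40,87],[0,0,0,0,0,-90,87],[0,0,0,0,0,-120,87]]])

```text
t: 24.58
ee_pos: [0.5591, 0.0577, 0.1835]
ee_rot: [1.938, 2.471, 0.004]
ft_force: [-0.4, -0.7, 0.3]
finger_gap: 0.087
finger_force: 0.0
```

>>> step_arm(deltas=[[[0,0,0,0,0,0,87],[0,0,0,0,0,0,87],[0,0,0,0,0,0,87],[0,0,0,0,0,0,87]]])

```text
t: 25.08
ee_pos: [0.5576, 0.0577, 0.1801]
ee_rot: [-1.938, -2.471, 0.003]
ft_force: [0.8, -0.4, 0.6]
finger_gap: 0.0866
finger_force: 0.0
```

```bash
python3 wr.py w12; python3 chk.py w12|grep -v -E "wedge [0-9]|go"; python3 - <<'E'
from rr import *
import pickle
for n in('w12',):
    c=pickle.load(open(n+'.pkl','rb')); P=cloud(c); X=(P[...,:2]*1000-O)@u;Y=(P[...,:2]*1000-O)@v;Z=P[...,2]*1000
    for k,x0,x1 in(('C',10,38),('wedge',52,94),('block',102,116)):
        m=(X>x0)&(X<x1)&(abs(Y-1)<19)&(Z>90)&(Z<125)
        A=np.c_[X[m]-(x0+x1)/2,Y[m],np.ones(m.sum())]; f=np.linalg.lstsq(A,Z[m],rcond=None)[0]
        print(n,k,m.sum(),'slope deg',np.degrees(f[:2]).round(2),'z',f[2].round(2))
E
```

```text
t 25.07 tcp [557.6  57.7 180.1] yang 13.79 tilt z [-1.6e-03 -8.0e-04 -1.0e+00] F [ 0.8 -0.4  0.6] gap 86.6 pad 0.0 q [-0.98  0.22  0.95  1.76 -0.19  1.26  0.26]
cam [0.54  0.132 0.342]
C 10 2162 z [119.6 120.4 121.3]
block 102 679 z [94.5 95.4 96.2]
row X [-74.   53.3]
wedge Y [-23.4  25.6] Xmin [48.3]
plate 0
t 25.12 tcp [557.8  57.8 180.3] yang 13.79 tilt z [-1.2e-03 -7.0e-04 -1.0e+00] F [-0.1 -0.6  1.1] gap 86.7 pad 0.0 q [-0.98  0.22  0.95  1.76 -0.19  1.26  0.26]
rack (np.float64(71.0), np.float64(0.0))
w12 C 2044 slope deg [-0.11 -0.04] z 120.44
w12 wedge 2131 slope deg [-0.03 -0.23] z 95.61
w12 block 646 slope deg [2.64 0.08] z 95.38
```

The wedge is level (0.2°), centred and flush (95.6 against 95.4 mm). The cartons are upright and the gripper is clear, so I'll hand in.

```bash
python3 -c "
from cell import manip
print(manip.finish_job())"
```

```text
the job is handed in; nothing more can be done
None
```

The job is handed in at about 25 s: the loose carton stands upright beside the other two, the wedge is fully home and flush with the end block to about 0.2 mm, and everything is released. A confirming press tilted the wedge 1.5°, so I regripped it and pushed it home again; I did not measure the sprung plate's travel directly.

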